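# Emergency lid release of a microcentrifuge

### The job

The power is out and the microcentrifuge's lid is still locked: pull the blanking plug out of the emergency-release hole in its front deck and lay the plug in the small steel dish, then take the release pin (slim straight handle) from the tool rack, reach it down through the hole and press the recessed lock plunger fully down. Finish while still gripping the pin and holding the plunger fully down, so that I can lift the lid. Leave the other two tools in the rack and do not disturb the tip box or the bottle.

Things in the scene. Friction and masses are not known exactly. Their poses are not given: they have to be found in the camera images.
- centrifuge: White microcentrifuge, fixed, 225 mm wide (y), 240 mm deep (x); origin at the centre of its underside, front to its -x (roughly to the robot). Flat front deck (x -120 to -62 mm), 105 mm above the bench, with dark display, flat keys and, at its left (+y) end, the release hole. Behind it the closed lid: front lip at x = -69 mm, top 131 mm high; its front rises 8 mm as the plunger goes down.
- release_hole (a point): Centre of the emergency-release hole at deck level, 105 mm above the bench. Vertical, 10 mm in diameter, 1.5 mm chamfer, through the 20 mm thick deck; below is free space down to the plunger. At the start the plug fills it. 22 mm in front of the lid's lip, 29 mm behind the deck's front edge, 46 mm from its left edge. Axes as the centrifuge's.
- latch_top (a point): Centre of the flat steel top (13 mm across) of the recessed lock plunger, straight below the hole, 30 mm under the deck when at rest; moves down with the plunger.
- latch (a joint): Travel of the spring-loaded lock plunger: 0 m at rest (up, locked), 0.008 m pressed fully down against its stop. It needs about 2 N to begin and 5 N when fully down, and springs back when let go.
- plug: Grey plastic blanking plug, 10 g: round head 14 mm across and 16 mm high with a 17 mm flange 3 mm thick at its foot, and a stem 8 mm across that reaches 10 mm into the hole with a loose fit. Origin on its axis at the underside of the head (at the start on the deck, over the hole); z up along its axis. It is drawn straight up.
- dish: Loose round steel dish, 100 mm across the rim (92 mm at the foot), 18 mm high, walls 2 mm, floor 3 mm thick. Origin at the centre of its underside.
- rack: Fixed aluminium tool rack, 170 mm long (x), 60 mm wide (y), top plate 68 to 78 mm above the bench on a wall at each end, open at the long sides. Three 8 mm holes on its centre line at x = -55, 0 and +55 mm each hold one upright tool hanging by its shoulder; which tool is in which hole varies. Origin at the centre of its underside.
- pin: Release pin, about 40 g, upright in the rack: slim straight black handle, 14 mm in diameter, 55 mm long (the slimmest of the three), with an 18 mm flange 4 mm thick at its foot; below it a steel rod 5 mm in diameter, 62 mm long, round end. Origin on its axis at the underside of the handle (at the start 78 mm above the bench, on the rack's top plate); z up along the handle.
- pin_tip (a point): The lower end of the pin's rod, 62 mm below the pin's origin.
- pin_grip (a point): Middle of the pin's handle, 32 mm above the pin's origin: a good place to grip.
- t_key: Rotor key with a T-shaped black handle (crossbar 70 mm long, 16 mm thick, its axis 30 mm above the shoulder), hanging in the rack. Not needed. Origin at the underside of its handle.
- driver: Screwdriver with a thick bulging black handle 29 mm across and 86 mm high, hanging in the rack. Not needed. Origin at the underside of its handle.
- tip_box: Dark green pipette-tip box, 89 x 126 mm and 66 mm high, loose. Not to be disturbed. Origin at the centre of its underside.
- bottle: Closed wide-mouth amber reagent bottle with screw cap, 64 mm across and 115 mm high, loose. Not to be disturbed. Origin at the centre of its underside.

How it is judged:
By the outcome, as a careful person would: the job done as asked, in the order asked, and still so for the second after the job is handed in, while the arm keeps its last pose, push and grip.
It also fails if it takes over 64 s, if anything falls off the work surface, if the arm or the gripper's body presses on something with over 40 N, if the wrist force passes 120 N, or if a joint passes its speed limit or range.

### The arm

A 6-joint arm with a two-finger parallel gripper is mounted at the origin on the work surface. World frame = base frame: x ahead of the robot, y to its left, z up, the work surface at z = 0. Lengths are in m, angles in rad, forces in N, time in s.
With the tool pointing down it reaches from about 0.35 to 0.775 m from the base axis. Payload 5.5 kg.
Tool frame: the origin (TCP) lies on the front face of the gripper's body, between the roots of the fingers; the fingertips stand manip.tip_extent ahead of it and the grasp point (between the pads) lies 54 mm ahead of it (manip.tip_extent is the distance from the TCP to the fingertips, in m); z points along the fingers, y is the direction in which the jaws open and shut (so a half turn about z gives the same grasp; the last joint's range is limited). The gripper opens to 85 mm and grips with 20 to 120 N. Pads are 22 mm wide; open, the fingers measure 114 mm over their backs; the gripper's body (76 mm by 85 mm) begins 54 mm behind the grasp point. The pads swing forward as they close: fully open they stand 13 mm farther back than shut.
Start: joints at [1.162, 0.313, 0.046, 1.304, 0, 1.431], TCP at [0.153, 0.554, 0.304] pointing down, gripper open.
Joint ranges: [-2.76, 2.76], [-0.86, 1.69], [-1.03, 1.26], [-2.2, 2.34], [-1.47, 1.5], [-3.14, 3.14]. Speed limits (rad/s): [2.57, 2.57, 3.14, 3.14, 3.14, 3.14].

### API

Orientations are given as a rotation vector (axis times angle).
In Python, from workcell import readout, imaging, manip, boxes_of gives the robot as it stands. The module is installed in compiled form; this text tells all that it offers.
- The arm moves only by the tool apply_moves, never from a script. Its argument "rows" is text: rows parted by semicolons, each of 7 numbers parted by spaces: the shift along the tool's x, y, z in cm, then the turn, a rotation vector about the tool's x, y, z in degrees, then the opening, from 0 (shut) to 1 (fully open). A call has exactly 8 rows; each row is the pose to reach, as a shift and turn from the pose commanded when the call began, along the tool's axes at that moment; what a row does not reach only later rows make up. A row lasts 1/8 s, in which the tool goes at most 62.5 mm and 10.7 degrees, less where a joint would pass 70% of its speed; a pose out of reach is approached as far as the arm can. A call with a gripper value outside its range is refused whole. The fingers move at their own pace and stop on an object; "force" is the grip in N (left out, the last holds). Time passes only in rows, so rows that repeat a pose let the fingers close, or fill a call up. It gives the time, the measured TCP pose, the force and the opening at its end, in the units of the state.
- readout.read_state(): the state, without advancing time (a new reading comes with each control period).
- imaging.grab_frame(name): name is "side" or "top" or "wrist"; returns the picture (480x640x3 uint8, red, green, blue); there is no depth.
- imaging.calibration(name): a dict with "camera_matrix" (3x3 intrinsics, pixels), "rvec" (rotation vector, rad) and "tvec" (3), from world to camera coordinates, as OpenCV has them. Camera axes: x right, y down, z forward; pixel columns grow to the right and rows downward; lengths in m; the calibration is good to about 2 mm. A picture is of the moment at which its call begins: read the wrist's pose just before it. calibration takes no time and is no camera call; for the wrist camera it gives the pose at the moment of the call.
- manip.finish_job(): hands the job in, once; it reports no verdict.
Trained networks look in the newest picture that a camera, given by its name, has taken for a name from the list of things; names that differ only in an ending like _2 or _b are one class to them, and where a whole thing is asked for, a point or a joint stands for the part that bears it (a point fixed in the world has none). Each returns a list of dicts, best first, with "confidence" (0 to 1); they miss things now and then, are a little off and sometimes report something else, mostly with a low value. They report only what shows in the picture. A call takes as long as a camera call.
- boxes_of(camera, target): "bbox" ([left, top, width, height] in pixels, round what is visible of it).
The state is a dict: "clock": time; "qpos": joint angles; "dq": joint speeds; "effort": joint torques, N m; "tcp_pos": TCP position; "tcp_rot": TCP orientation; "wrist_force": force on the tool from outside, world axes, zero at the start; "ft_torque": the same for the moment, N m; "grip_width": opening from 0.0 (shut) to 1.0 (fully open).
Only numpy, scipy, OpenCV 4.12 (cv2) and the standard library are available. Lean on these libraries where they do the work, as an engineer would, in place of code of your own. Each camera call takes 0.05 s, during which the arm holds its last target.

## Working session

There is one attempt and no reset: what is moved stays moved. The work goes in short steps, Python scripts to look and compute and a tool call to move; the robot and the scene stay as the last step left them, time stands still between calls to the robot, and variables do not carry over. Pictures are saved under pics/ and viewed, and the job is handed in when it is done.

Besides the shell and the picture viewer there is one more tool, called after "Emit:" as a command line: name --argument value ..., lists and objects as JSON in quotes. apply_moves: Moves the arm, as the interface text tells. Its arguments: {"type":"object","properties":{"rows":{"type":"string"},"force":{"type":"number"}},"required":["rows"]}

```bash
mkdir -p pics; python3 - <<'E'
from workcell import readout, imaging, manip, boxes_of
import cv2, numpy as np
print(readout.read_state(), manip.tip_extent)
for n in ("side","top","wrist"):
    im=imaging.grab_frame(n); cv2.imwrite(f"pics/{n}0.png",im[...,::-1])
    c=imaging.calibration(n); print(n,c)
    for t in ("plug","dish","rack","pin","centrifuge","t_key","driver"):
        pass
E
```

```text
{'clock': 0.0, 'qpos': array([1.16240315e+00, 3.13997732e-01, 4.49661897e-02, 1.30361050e+00,
       4.19943374e-05, 1.43118212e+00]), 'dq': array([ 0.00106005, -0.00026957,  0.00068025,  0.00058098, -0.00099917,
        0.00078192]), 'effort': array([ 2.36261272e-03, -4.80629826e+01,  2.98529792e+01,  1.94323983e-02,
       -2.34285053e-04,  9.48151211e-06]), 'tcp_pos': array([0.15254612, 0.5539935 , 0.30300505]), 'tcp_rot': array([-4.20854878e-01, -3.11272970e+00,  2.77275415e-03]), 'wrist_force': array([ 0.11042271, -0.18480363, -0.20173177]), 'ft_torque': array([-0.006536  , -0.02741263, -0.00114453]), 'grip_width': 0.9986594916309539} 0.0726
side {'camera_matrix': array([[445.4867115 ,   0.        , 316.67457378],
       [  0.        , 445.4867115 , 234.91019209],
       [  0.        ,   0.        ,   1.        ]]), 'rvec': array([ 2.17484817, -0.82215437,  0.39326555]), 'tvec': array([-0.39087291,  0.3042382 ,  0.58074853])}
top {'camera_matrix': array([[451.66932242,   0.        , 326.37004518],
       [  0.        , 451.66932242, 236.57499879],
       [  0.        ,   0.        ,   1.        ]]), 'rvec': array([ 2.15420504, -2.18248685,  0.09039051]), 'tvec': array([0.01698223, 0.54488514, 1.0654004 ])}
wrist {'camera_matrix': array([[332.14514048,   0.        , 321.79298228],
       [  0.        , 332.14514048, 238.63988531],
       [  0.        ,   0.        ,   1.        ]]), 'rvec': array([-2.2786475 , -1.73701402, -0.2870822 ]), 'tvec': array([-0.57521413, -0.0419077 ,  0.38064815])}
```

View pics/side0.png

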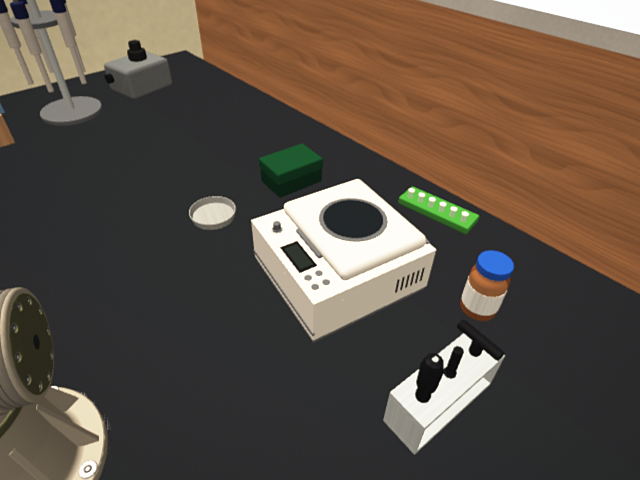

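View pics/top0.png

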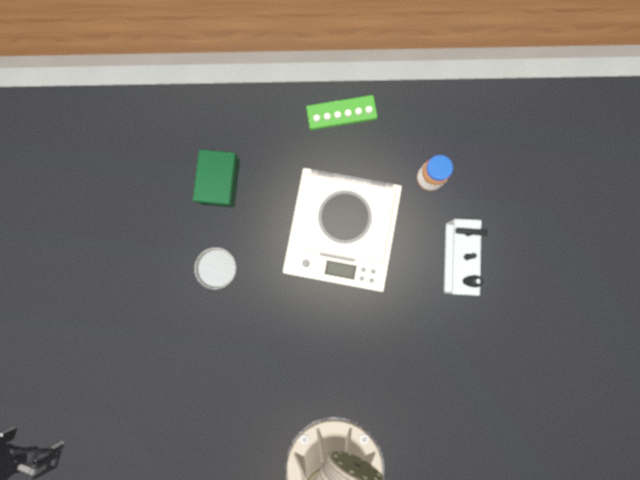

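View pics/wrist0.png

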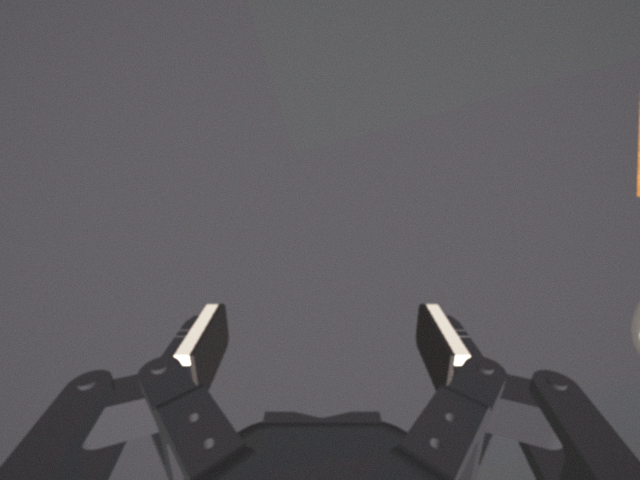

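Side view: plug (277,227), dish (213,212), centrifuge centre; rack lower right with driver (430,370), pin (455,360), T-key (480,340). Top: plug (306,263), dish (216,268), pin handle around (469,257). I'll zoom in to measure.

```bash
python3 - <<'E'
import cv2
s=cv2.imread("pics/side0.png");t=cv2.imread("pics/top0.png")
cv2.imwrite("pics/z1.png",cv2.resize(t[150:310,270:500],None,fx=3.4,fy=3.4,interpolation=cv2.INTER_CUBIC))
cv2.imwrite("pics/z2.png",cv2.resize(s[310:460,370:520],None,fx=4,fy=4,interpolation=cv2.INTER_CUBIC))
cv2.imwrite("pics/z3.png",cv2.resize(s[180:350,180:450],None,fx=2.9,fy=2.9,interpolation=cv2.INTER_CUBIC))
E
```

```text
(no output)
```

View pics/z1.png

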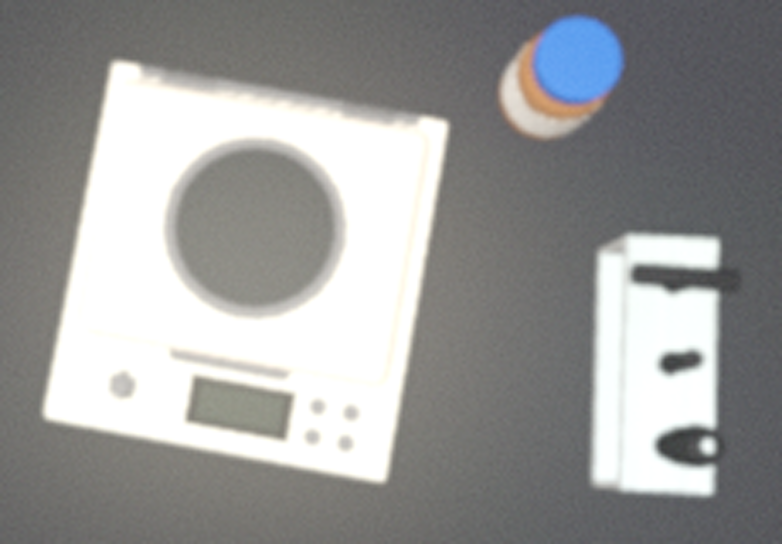

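View pics/z2.png

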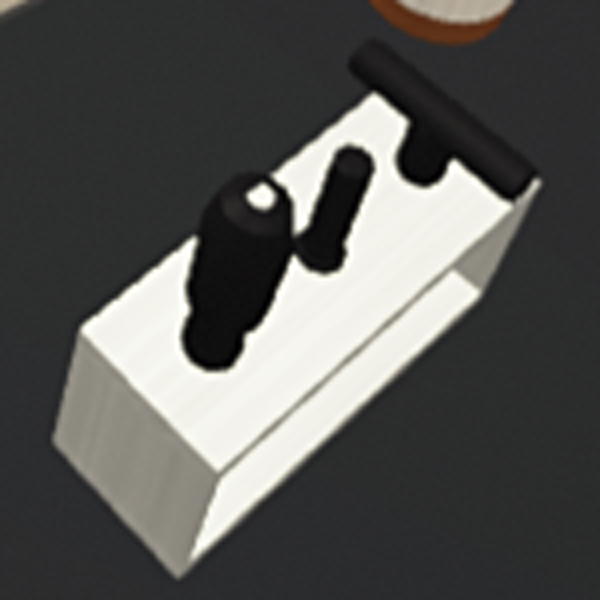

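View pics/z3.png

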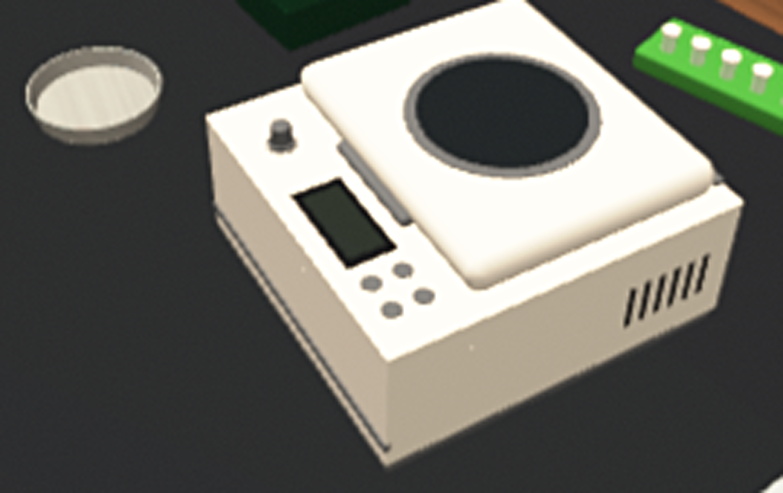

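```bash
cat > h.py <<'E'
import numpy as np, cv2
from scipy.optimize import least_squares
from scipy.spatial.transform import Rotation as R
def proj(c,P): return cv2.projectPoints(np.atleast_2d(np.array(P,float)),c["rvec"],c["tvec"],c["camera_matrix"],None)[0][:,0]
def onz(c,uv,z):
    Rm=cv2.Rodrigues(c["rvec"])[0];K=np.linalg.inv(c["camera_matrix"])
    o=-Rm.T@c["tvec"];d=Rm.T@K@np.array([uv[0],uv[1],1.]);s=(z-o[2])/d[2];return o+s*d
def z1(x,y):return 270+(x+.5)/3.4-.5,150+(y+.5)/3.4-.5
def z2(x,y):return 370+(x+.5)/4-.5,310+(y+.5)/4-.5
def z3(x,y):return 180+(x+.5)/2.9-.5,180+(y+.5)/2.9-.5
E
python3 - <<'E'
from h import *
from workcell import imaging
S=imaging.calibration("side");T=imaging.calibration("top")
print("plug base side",onz(S,z3(281,143),.1065),"headtop side",onz(S,z3(281,125),.121),"top",onz(T,z1(123,384),.115))
print("pin base side",onz(S,z2(322,256),.080),"top end side",onz(S,z2(354,162),.133))
print("pin base top",onz(T,z1(671,364),.080),"top end",onz(T,z1(693,359),.133))
print("dish side rim",onz(S,z3(94,87),.018),"top",onz(T,(216,268),.014))
def fit(obs,x0):
    def f(p):
        r=[]
        for c,m,uv in obs:
            m=np.array(m);a=p[2];P=[p[0]+np.cos(a)*m[0]-np.sin(a)*m[1],p[1]+np.sin(a)*m[0]+np.cos(a)*m[1],m[2]]
            r+=list(proj(c,P)[0]-uv)
        return r
    s=least_squares(f,x0,loss='soft_l1');print(s.x,np.round(s.fun,1));return s.x
h=.105
p=fit([(S,(-.12,.1125,h),z3(206,115)),(S,(-.12,-.1125,h),z3(388,358)),(S,(.12,-.1125,h),z3(743,203)),
 (T,(-.12,.1125,h),z1(43,418)),(T,(-.12,-.1125,h),z1(387,482)),(T,(.12,-.1125,h),z1(448,121)),(T,(.12,.1125,h),z1(113,61))],[.5,0,0])
c,s=np.cos(p[2]),np.sin(p[2]);m=np.array([-.091,.0665]);print("hole",p[0]+c*m[0]-s*m[1],p[1]+s*m[0]+c*m[1])
h=.078
q=fit([(S,(-.085,.03,h),z2(80,330)),(S,(-.085,-.03,h),z2(217,474)),(S,(.085,-.03,h),z2(541,181)),
 (T,(-.085,.03,h),z1(625,490)),(T,(-.085,-.03,h),z1(714,494)),(T,(.085,-.03,h),z1(720,237)),(T,(.085,.03,h),z1(628,234))],[.5,-.3,0])
E
```

```text
plug base side [0.47822754 0.05660247 0.1065    ] headtop side [0.47850113 0.05594795 0.121     ] top [0.47963086 0.05503801 0.115     ]
pin base side [ 0.48876523 -0.31014403  0.08      ] top end side [ 0.48913213 -0.30854294  0.133     ]
pin base top [ 0.48955846 -0.31032927  0.08      ] top end [ 0.49015295 -0.30849733  0.133     ]
dish side rim [0.47287428 0.28213847 0.018     ] top [0.47303553 0.27938004 0.014     ]
[ 0.55515767 -0.02606088 -0.19915014] [ 0.3  0.6  0.   1.   0.2 -0.1  0.1 -0.6 -1.4 -0.5 -0.8  0.6  0.   0.3]
hole 0.47911239225039876 0.05712786105500695
[ 0.49002746 -0.30910316 -0.06410797] [ 0.3  0.4  0.7 -0.   0.4  0.8 -1.4 -0.4 -1.  -0.2 -1.3  0.9 -0.4  0.5]
```

```bash
cat >> h.py <<'E'
def mv(target,yaw=None,tilt_fix=True):
    from workcell import readout
    s=readout.read_state();p=s["tcp_pos"];Rm=R.from_rotvec(s["tcp_rot"])
    cur=Rm.as_matrix()
    d=Rm.inv().apply(np.array(target)-p)*100
    if yaw is None: y=cur[:,1];yaw=np.arctan2(-y[0],y[1])
    y=np.array([-np.sin(yaw),np.cos(yaw),0]);z=np.array([0,0,-1.]);x=np.cross(y,z)
    G=R.from_matrix(np.stack([x,y,z],1))
    t=(Rm.inv()*G).as_rotvec(degrees=True)
    print("clock",s["clock"],"tcp",np.round(p,4),"yaw",round(float(np.arctan2(-cur[0,1],cur[1,1])),4),"zax",np.round(cur[:,2],3),"F",np.round(s["wrist_force"],1),"g",round(s["grip_width"],3),"q",np.round(s["qpos"],2))
    print("shift cm",np.round(d,2),"turn deg",np.round(t,2),"dist",np.linalg.norm(d))
E
python3 - <<'E'
from h import *
from workcell import imaging,readout
c=imaging.calibration("wrist");s=readout.read_state();Rm=R.from_rotvec(s["tcp_rot"])
Rc=cv2.Rodrigues(c["rvec"])[0];o=-Rc.T@c["tvec"]
print("cam in tool",Rm.inv().apply(o-s["tcp_pos"]),"\n",(Rm.inv().as_matrix()@Rc.T))
mv([.479,.0563,.25],-.199)
E
```

```text
cam in tool [ 0.0836097   0.00078591 -0.069843  ] 
 [[ 4.58429177e-04 -9.46258702e-01 -3.23410358e-01]
 [ 9.99999880e-01  3.77995195e-04  3.11517171e-04]
 [-1.72528272e-04 -3.23410462e-01  9.46258761e-01]]
clock 0.15 tcp [0.1526 0.5541 0.3032] yaw -0.2688 zax [-0.001 -0.001 -1.   ] F [-0.9 -0.1  0.1] g 1.0 q [1.16 0.31 0.05 1.3  0.   1.43]
shift cm [-44.69 -39.32   5.37] turn deg [-0.08 -0.01 -4.  ] dist 59.76503761671216
```

Emit:
apply_moves --rows "-4.5 -3.9 0.3 0 0 -1 0.45; -9 -7.8 0.6 0 0 -2 0.45; -13.5 -11.8 1 0 0 -3 0.45; -18 -15.7 1.5 0 0 -4 0.45; -22.4 -19.6 2 0 0 -4 0.45; -26.8 -23.6 2.5 0 0 -4 0.45; -31.3 -27.5 3 0 0 -4 0.45; -35.8 -31.5 3.5 0 0 -4 0.45" --force 30

```text
clock: 1.15
tcp_pos: [0.4149, 0.1539, 0.2688]
tcp_rot: [0.312, 3.126, 0.001]
wrist_force: [1.2, 1.3, -0.6]
grip_width: 0.448
```

```bash
python3 -c "
from h import *
mv([.479,.0563,.24],-.199)"
```

```text
clock 1.15 tcp [0.4149 0.1539 0.2688] yaw -0.1989 zax [ 0.  0. -1.] F [ 1.2  1.3 -0.6] g 0.448 q [ 0.17  0.07 -0.34  1.16  0.    0.37]
shift cm [-8.21 -8.3   2.88] turn deg [0.02 0.02 0.  ] dist 12.023917456315912
```

Emit:
apply_moves --rows "-2 -2 0.7 0 0 0 0.45; -4 -4 1.4 0 0 0 0.45; -6 -6 2.1 0 0 0 0.45; -7.5 -7.5 2.6 0 0 0 0.45; -8.2 -8.3 2.9 0 0 0 0.45; -8.2 -8.3 2.9 0 0 0 0.45; -8.2 -8.3 2.9 0 0 0 0.45; -8.2 -8.3 2.9 0 0 0 0.45"

```text
clock: 2.15
tcp_pos: [0.4779, 0.0587, 0.2402]
tcp_rot: [0.31, 3.126, 0.0]
wrist_force: [-0.7, -0.4, -0.3]
grip_width: 0.452
```

```bash
python3 - <<'E'
from h import *
from workcell import imaging
c=imaging.calibration("wrist");im=imaging.grab_frame("wrist");cv2.imwrite("pics/w1.png",im[...,::-1])
print(proj(c,[[.479,.0563,.105],[.479,.0563,.121]]))
mv([.479,.0563,.182],-.199)
E
```

```text
[[317.21965181 259.94767033]
 [316.89511229 269.8444336 ]]
clock 2.2 tcp [0.478  0.0586 0.2402] yaw -0.1979 zax [ 0.  0. -1.] F [-0.7 -0.6 -0.1] g 0.449 q [-0.04  0.16 -0.31  1.1   0.    0.15]
shift cm [-0.15 -0.21  5.82] turn deg [0.01 0.02 0.06] dist 5.821076523991513
```

View pics/w1.png

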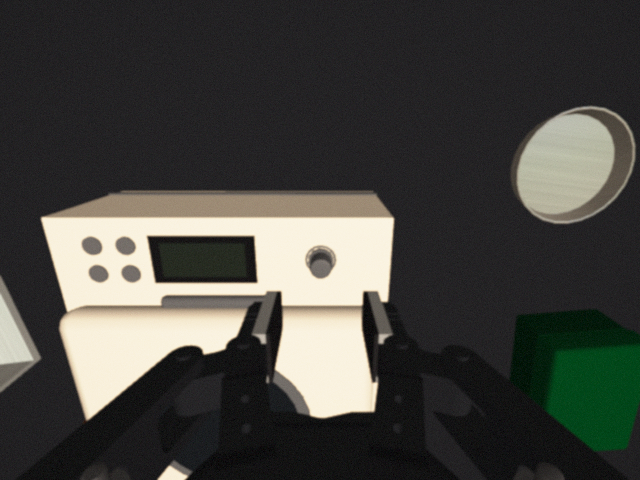

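```bash
python3 - <<'E'
import cv2
s=cv2.imread("pics/w1.png")
cv2.imwrite("pics/z4.png",cv2.resize(s[200:320,260:400],None,fx=5,fy=5,interpolation=cv2.INTER_CUBIC))
E
```

```text
(no output)
```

View pics/z4.png

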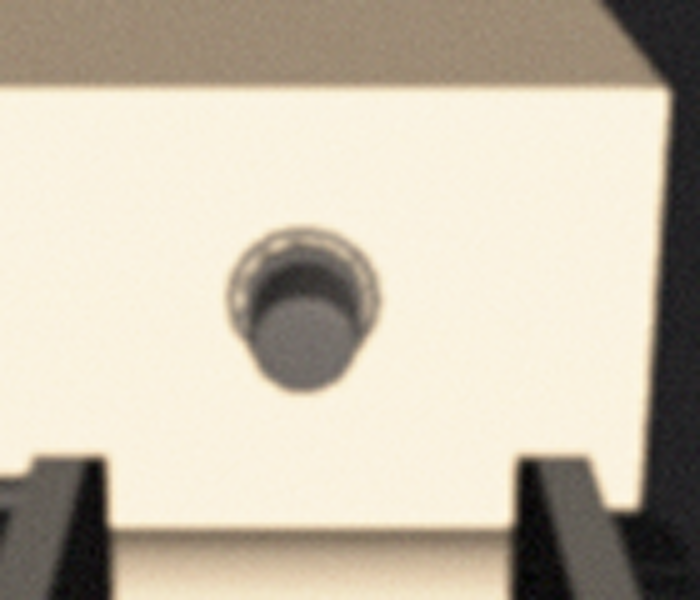

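Wrist view: plug head top centred at (320.7,268), flange (320.7,259.5), pads symmetric about column 322; plug sits 0.7 mm toward -y of the tool. Descend and grip.

Emit:
apply_moves --rows "-0.05 -0.07 0.8 0 0 0 0.45; -0.05 -0.07 2 0 0 0 0.45; -0.05 -0.07 3.2 0 0 0 0.45; -0.05 -0.07 4.4 0 0 0 0.45; -0.05 -0.07 5.3 0 0 0 0.45; -0.05 -0.07 5.75 0 0 0 0.45; -0.05 -0.07 5.75 0 0 0 0.1; -0.05 -0.07 5.75 0 0 0 0" --force 30

```text
clock: 3.2
tcp_pos: [0.4788, 0.0573, 0.1828]
tcp_rot: [0.312, 3.125, 0.0]
wrist_force: [0.3, -0.8, -0.2]
grip_width: 0.145
```

```bash
python3 - <<'E'
from h import *
from workcell import imaging
im=imaging.grab_frame("wrist");cv2.imwrite("pics/w2.png",im[...,::-1])
mv([.479,.0563,.25],-.199)
E
```

```text
clock 3.25 tcp [0.4789 0.0573 0.1828] yaw -0.199 zax [ 0.001  0.    -1.   ] F [-0.8  0.  -0.3] g 0.144 q [-0.05  0.21 -0.4   0.96  0.    0.15]
shift cm [-0.04 -0.09 -6.72] turn deg [0.01 0.05 0.  ] dist 6.717389483279723
```

View pics/w2.png

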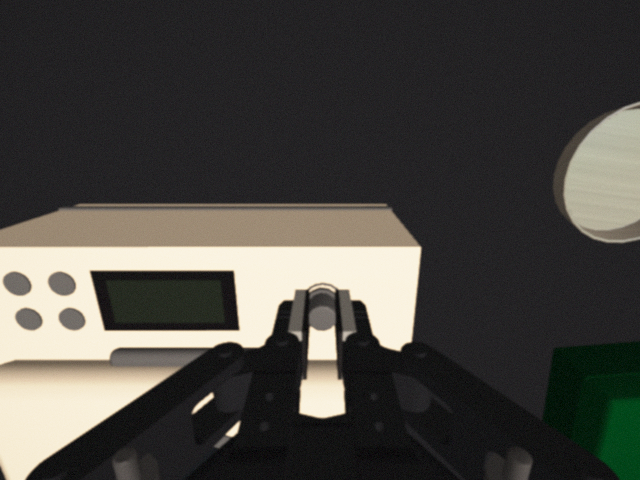

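```bash
python3 - <<'E'
import cv2
s=cv2.imread("pics/w2.png")
cv2.imwrite("pics/z5.png",cv2.resize(s[260:400,250:400],None,fx=5,fy=5,interpolation=cv2.INTER_CUBIC))
E
python3 - <<'E'
from h import *
from workcell import imaging
c=imaging.calibration("wrist")
print(proj(c,[[.4789,.0573,.121],[.4789,.0573,.108],[.4759,.0573,.121]]))
E
```

```text
[[319.93695154 318.47954414]
 [320.0655712  303.94885144]
 [318.62093518 312.85222543]]
```

View pics/z5.png

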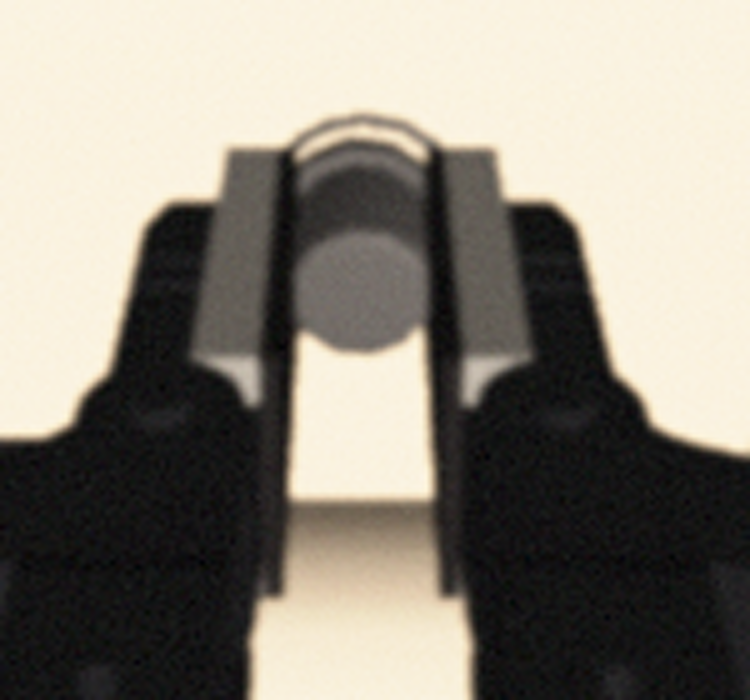

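Emit:
apply_moves --rows "0 0 -1 0 0 0 0; 0 0 -2.5 0 0 0 0; 0 0 -4.5 0 0 0 0; 0.5 3 -5.5 0 0 0 0; 2 7 -6 0 0 0 0; 3 12 -6 0 0 0 0; 4 17 -6 0 0 0 0; 5 21.5 -6 0 0 0 0"

```text
clock: 4.25
tcp_pos: [0.4722, 0.2798, 0.244]
tcp_rot: [0.311, 3.124, 0.002]
wrist_force: [0.4, -0.5, 0.0]
grip_width: 0.144
```

```bash
python3 - <<'E'
from h import *
from workcell import imaging
c=imaging.calibration("wrist");im=imaging.grab_frame("wrist");cv2.imwrite("pics/w3.png",im[...,::-1])
print(proj(c,[[.473,.2805,.003],[.473,.2805,.018]]))
mv([.473,.2805,.093],-.199)
E
```

```text
[[321.35921132 216.57703217]
 [321.3630972  220.83442753]]
clock 4.3 tcp [0.4721 0.2842 0.244 ] yaw -0.195 zax [ 0.003  0.005 -1.   ] F [1.2 4.8 0.1] g 0.142 q [ 0.39  0.29 -0.14  1.14  0.    0.59]
shift cm [-0.14 -0.42 15.09] turn deg [0.29 0.09 0.23] dist 15.099919947621455
```

View pics/w3.png

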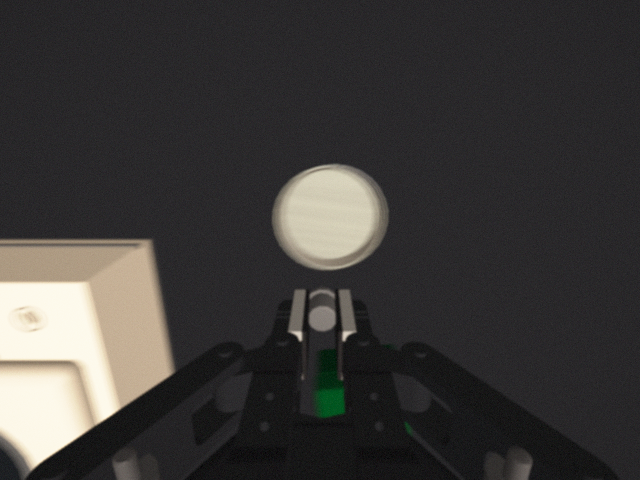

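Emit:
apply_moves --rows "0 0.2 1.5 0 0 0 0; 0 0.3 3.5 0 0 0 0; 0 0.3 5.5 0 0 0 0; 0 0.3 7.5 0 0 0 0; 0 0.3 9.5 0 0 0 0; 0 0.3 10 0 0 0 0; 0 0.3 10 0 0 0 0; 0 0.3 10 0 0 0 0"

```text
clock: 5.3
tcp_pos: [0.4732, 0.2808, 0.1433]
tcp_rot: [0.313, 3.125, 0.001]
wrist_force: [-0.7, -0.2, -0.5]
grip_width: 0.145
```

```bash
python3 - <<'E'
from h import *
from workcell import imaging
c=imaging.calibration("wrist");im=imaging.grab_frame("wrist");cv2.imwrite("pics/w4.png",im[...,::-1])
print(proj(c,[[.473,.2805,.003],[.473,.2805,.018]]))
mv([.473,.2805,.093],-.199)
E
```

```text
[[319.88745003 254.50339207]
 [319.78352108 263.20972852]]
clock 5.35 tcp [0.4732 0.2809 0.1433] yaw -0.1993 zax [ 0.002  0.001 -1.   ] F [-0.   0.7 -0.3] g 0.14 q [ 0.39  0.37 -0.29  0.91  0.    0.59]
shift cm [ 0.02 -0.05  5.03] turn deg [ 0.06  0.08 -0.02] dist 5.034817994836097
```

View pics/w4.png

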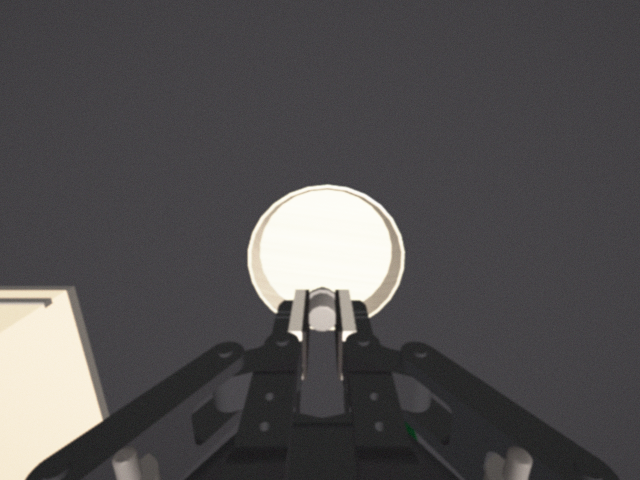

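Dish: rim centre around (326,257), 2–3 mm to tool +y; gripped plug at (322,310). Lower and release.

Emit:
apply_moves --rows "0.1 0.1 1.5 0 0 0 0; 0.2 0.2 3 0 0 0 0; 0.3 0.2 4.3 0 0 0 0; 0.3 0.2 5 0 0 0 0; 0.3 0.2 5 0 0 0 0; 0.3 0.2 5 0 0 0 0.4; 0.3 0.2 5 0 0 0 0.5; 0.3 0.2 5 0 0 0 0.5"

```text
clock: 6.35
tcp_pos: [0.4703, 0.2835, 0.0928]
tcp_rot: [0.312, 3.125, 0.001]
wrist_force: [-0.2, 0.1, 0.2]
grip_width: 0.501
```

```bash
python3 - <<'E'
from h import *
from workcell import imaging
im=imaging.grab_frame("wrist");cv2.imwrite("pics/w5.png",im[...,::-1])
mv([.4893,-.3093,.26],-.1)
E
```

```text
clock 6.4 tcp [0.4703 0.2835 0.0927] yaw -0.199 zax [ 0.001  0.    -1.   ] F [0.2 0.1 1. ] g 0.5 q [ 0.4   0.42 -0.35  0.8   0.    0.6 ]
shift cm [-13.59 -57.72 -16.74] turn deg [ 0.02  0.03 -5.67] dist 61.62109697075333
```

View pics/w5.png

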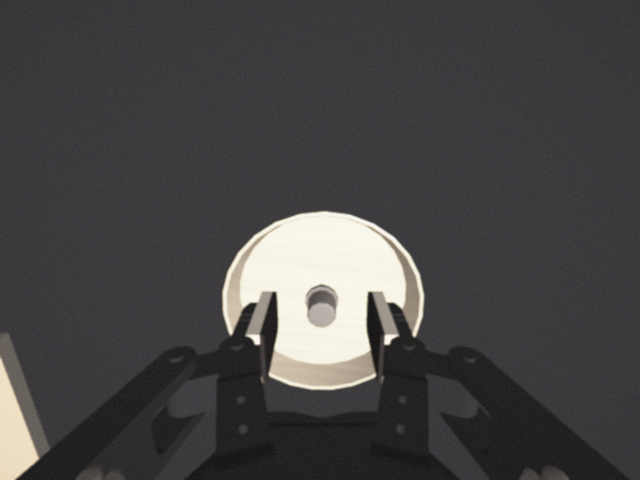

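Plug stands freely on its stem in the dish at (321,305), released. Rise, and go to the rack.

Emit:
apply_moves --rows "0.3 0.2 -1 0 0 0 0.5; 0 0 -4 0 0 0 0.5; 0 0 -8 0 0 0 0.5; 0 -1 -12 0 0 0 0.5; -1 -4 -15 0 0 0 0.5; -2 -9 -16.7 0 0 0 0.5; -3 -14 -16.7 0 0 -1 0.5; -4.5 -19 -16.7 0 0 -2 0.5"

```text
clock: 7.4
tcp_pos: [0.4764, 0.0871, 0.2607]
tcp_rot: [0.255, 3.129, 0.001]
wrist_force: [1.1, 0.0, -0.0]
grip_width: 0.502
```

```bash
python3 - <<'E'
from h import *
from workcell import imaging
im=imaging.grab_frame("side");cv2.imwrite("pics/s1.png",im[...,::-1])
mv([.4893,-.3093,.26],-.1)
E
```

```text
clock 7.45 tcp [0.4771 0.0822 0.2605] yaw -0.1671 zax [ 0.002 -0.004 -1.   ] F [ 0.5 -4.3  0.4] g 0.498 q [ 0.01  0.16 -0.27  1.15 -0.    0.17]
shift cm [ -7.71 -38.4    0.2 ] turn deg [-0.2   0.14 -3.84] dist 39.170039268716515
```

View pics/s1.png

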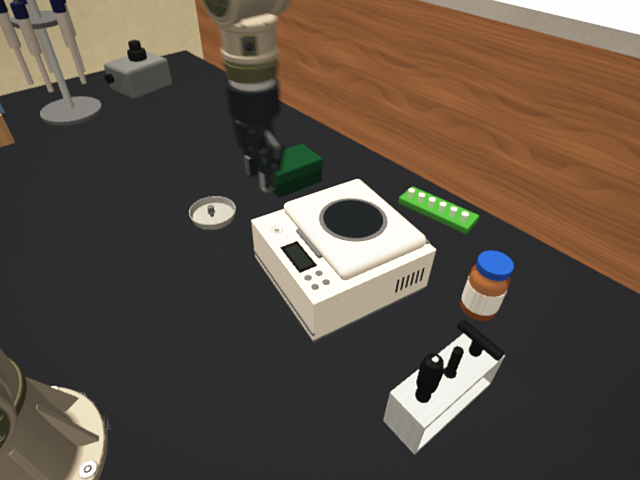

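Side view: plug in the dish at (211,211), hole open at (277,230). Continue to the pin.

Emit:
apply_moves --rows "-1 -5 0 0 0 -1 0.5; -2 -10 0 0 0 -2 0.5; -3 -15 0 0 0 -3 0.5; -4 -20.5 0 0 0 -4 0.5; -5 -26 0 0 0 -4 0.5; -6 -31 0 0 0 -4 0.5; -7 -36 0 0 0 -4 0.5; -7.7 -39 0 0 0 -4 0.5"

```text
clock: 8.45
tcp_pos: [0.4888, -0.3112, 0.2599]
tcp_rot: [0.151, 3.137, -0.001]
wrist_force: [0.3, 0.9, 0.1]
grip_width: 0.499
```

Emit:
apply_moves --rows "0 0 0 0 0 0 0.5; 0 0 0 0 0 0 0.5; 0 0 0 0 0 0 0.5; 0 0 0 0 0 0 0.5; 0 0 0 0 0 0 0.5; 0 0 0 0 0 0 0.5; 0 0 0 0 0 0 0.5; 0 0 0 0 0 0 0.5"

```text
clock: 9.45
tcp_pos: [0.4889, -0.3091, 0.2593]
tcp_rot: [-0.148, -3.138, -0.0]
wrist_force: [-0.8, 1.2, -0.2]
grip_width: 0.502
```

```bash
python3 - <<'E'
from h import *
from workcell import imaging
c=imaging.calibration("wrist");im=imaging.grab_frame("wrist");cv2.imwrite("pics/w6.png",im[...,::-1])
print(proj(c,[[.4893,-.3093,.082],[.4893,-.3093,.133]]))
mv([.4893,-.3093,.17],-.1)
cv2.imwrite("pics/z6.png",cv2.resize(im[150:450,230:410,::-1],None,fx=2,fy=2,interpolation=cv2.INTER_CUBIC))
E
```

```text
[[320.40562938 237.95230202]
 [320.10945717 263.54173613]]
clock 9.5 tcp [ 0.4889 -0.3091  0.2594] yaw -0.0944 zax [ 0.  0. -1.] F [-0.9  1.3  0.4] g 0.497 q [-0.7   0.34 -0.03  1.2   0.   -0.61]
shift cm [-0.04 -0.01  8.94] turn deg [0.   0.   0.32] dist 8.935237011225755
```

View pics/w6.png

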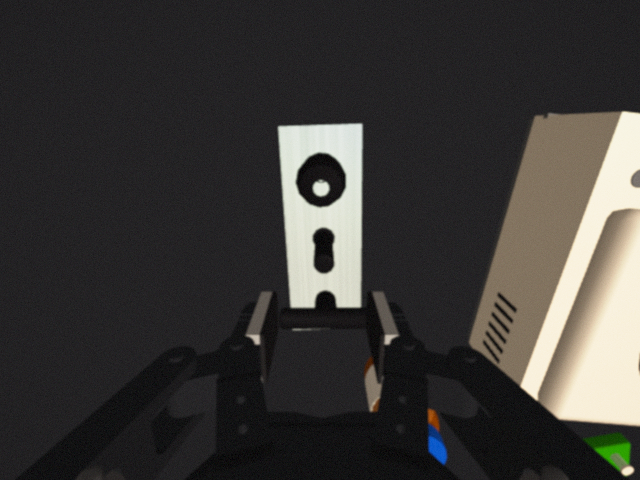

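Pin handle base (323,238) and top (324,263) lie between the jaws, as predicted; driver nearer robot, T-key behind. Descend.

Emit:
apply_moves --rows "0 0.05 1.5 0 0 0 0.5; 0 0.05 3.5 0 0 0 0.5; 0 0.05 5.5 0 0 0 0.5; 0 0.05 7.5 0 0 0 0.5; 0 0.05 8.5 0 0 0 0.5; 0 0.05 8.75 0 0 0 0.5; 0 0.05 8.75 0 0 0 0.5; 0 0.05 8.75 0 0 0 0.5"

```text
clock: 10.5
tcp_pos: [0.4893, -0.3089, 0.1727]
tcp_rot: [0.148, 3.137, -0.001]
wrist_force: [-0.0, -0.2, -0.0]
grip_width: 0.503
```

```bash
python3 - <<'E'
from h import *
from workcell import imaging
im=imaging.grab_frame("wrist");cv2.imwrite("pics/w7.png",im[...,::-1])
mv([.4893,-.3093,.172],-.1)
E
```

```text
clock 10.55 tcp [ 0.4893 -0.3089  0.1726] yaw -0.0943 zax [ 0.001 -0.001 -1.   ] F [0.8 0.3 0.2] g 0.498 q [-0.7   0.39 -0.18  1.    0.   -0.61]
shift cm [-0.   -0.04  0.06] turn deg [-0.04  0.07  0.33] dist 0.07698618922968503
```

View pics/w7.png

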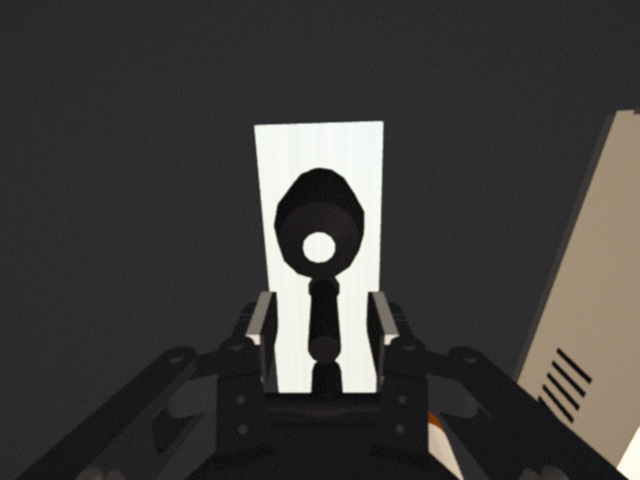

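Pin centred between the pads (column 323). Close with 60 N.

Emit:
apply_moves --rows "0 0 0 0 0 0 0.3; 0 0 0 0 0 0 0.1; 0 0 0 0 0 0 0; 0 0 0 0 0 0 0; 0 0 0 0 0 0 0; 0 0 -1.2 0 0 0 0; 0 0 -2.6 0 0 0 0; 0 0 -4 0 0 0 0" --force 60

```text
clock: 11.55
tcp_pos: [0.4891, -0.3087, 0.2131]
tcp_rot: [0.148, 3.138, -0.0]
wrist_force: [-0.7, -0.1, -0.6]
grip_width: 0.146
```

```bash
python3 - <<'E'
from h import *
from workcell import imaging
im=imaging.grab_frame("side");cv2.imwrite("pics/s2.png",im[...,::-1])
mv([.4786,.0575,.27],-.199)
E
```

```text
clock 11.6 tcp [ 0.4898 -0.3093  0.2152] yaw -0.0943 zax [ 0.003 -0.002 -1.   ] F [ 0.6 -0.3  1.9] g 0.144 q [-0.7   0.36 -0.11  1.1   0.   -0.61]
shift cm [ 4.55 36.4  -5.57] turn deg [-0.1   0.18  6.  ] dist 37.09966784090346
```

View pics/s2.png

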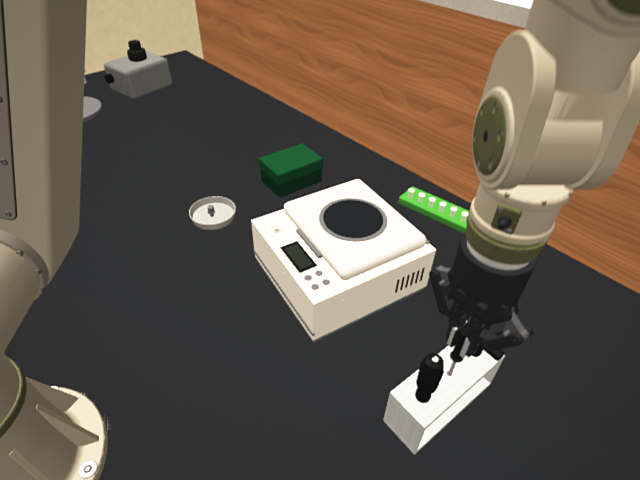

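Pin is lifting out of the rack, other tools in place. Lift on to TCP z≈0.31 and head for the hole.

Emit:
apply_moves --rows "0 0 -2 0 0 0 0; 0 0 -4.5 0 0 0 0; 0 0 -7 0 0 0 0; 0 1 -9 0 0 1 0; 0.5 4.5 -9.7 0 0 2 0; 1 9 -9.7 0 0 3 0; 1.7 13.5 -9.7 0 0 4 0; 2.3 18 -9.7 0 0 5 0"

```text
clock: 12.6
tcp_pos: [0.4828, -0.1259, 0.3094]
tcp_rot: [0.286, 3.128, -0.0]
wrist_force: [1.3, -0.0, -0.3]
grip_width: 0.142
```

Emit:
apply_moves --rows "0.3 4.5 0 0 0 1 0; 0.6 9 0 0 0 1 0; 0.8 13 0 0 0 1 0; 0.8 16 0 0 0 1 0; 0.8 17.5 0 0 0 1 0; 0.8 18 0 0 0 1 0; 0.8 18 0 0 0 1 0; 0.8 18 0 0 0 1 0"

```text
clock: 13.6
tcp_pos: [0.5076, 0.0504, 0.3089]
tcp_rot: [-0.314, -3.126, 0.0]
wrist_force: [-0.2, -0.2, -0.5]
grip_width: 0.146
```

```bash
python3 - <<'E'
from h import *
from workcell import imaging
mv([.4786,.0575,.275],-.199)
E
```

```text
clock 13.6 tcp [0.5076 0.0504 0.3089] yaw -0.2003 zax [-0. -0. -1.] F [-0.2 -0.2 -0.5] g 0.146 q [-0.06  0.19 -0.11  1.28 -0.    0.14]
shift cm [2.98 0.12 3.39] turn deg [-0.01 -0.   -0.07] dist 4.515413809325862
```

Emit:
apply_moves --rows "1 0.05 0 0 0 0 0; 2 0.1 0 0 0 0 0; 2.8 0.1 0 0 0 0 0; 3 0.1 0.8 0 0 0 0; 3 0.1 1.8 0 0 0 0; 3 0.1 2.8 0 0 0 0; 3 0.1 3.2 0 0 0 0; 3 0.1 3.2 0 0 0 0"

```text
clock: 14.6
tcp_pos: [0.4783, 0.0581, 0.2763]
tcp_rot: [-0.312, -3.125, -0.0]
wrist_force: [0.3, 0.3, -0.6]
grip_width: 0.143
```

```bash
python3 - <<'E'
from h import *
from workcell import imaging
for n in ("wrist","side"):
    im=imaging.grab_frame(n);cv2.imwrite(f"pics/{n}8.png",im[...,::-1])
    if n=="side": 
        cv2.imwrite("pics/z8s.png",cv2.resize(im[170:270,220:340,::-1],None,fx=6,fy=6,interpolation=cv2.INTER_CUBIC))
    else: cv2.imwrite("pics/z8w.png",cv2.resize(im[210:360,250:400,::-1],None,fx=4,fy=4,interpolation=cv2.INTER_CUBIC))
mv([.4786,.0575,.275],-.199)
E
```

```text
clock 14.7 tcp [0.4786 0.0581 0.277 ] yaw -0.199 zax [ 0.  0. -1.] F [ 0.1  0.  -0.2] g 0.142 q [-0.05  0.14 -0.24  1.19  0.    0.15]
shift cm [-0.01 -0.06  0.2 ] turn deg [ 0.01  0.01 -0.  ] dist 0.20814232181116343
```

View pics/z8w.png

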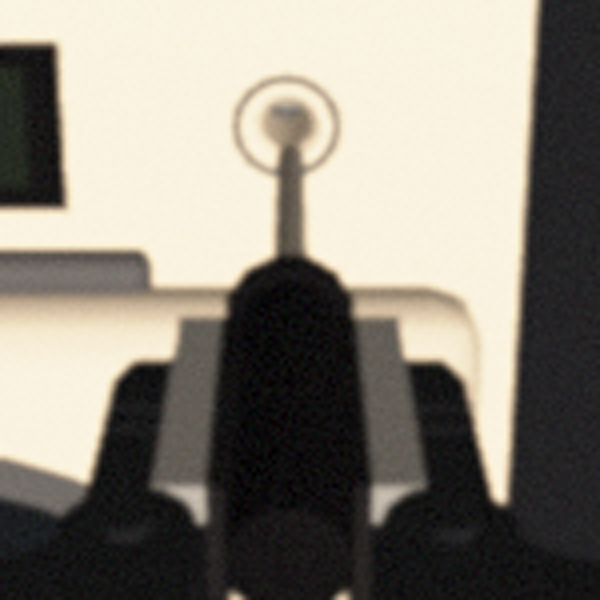

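View pics/z8s.png

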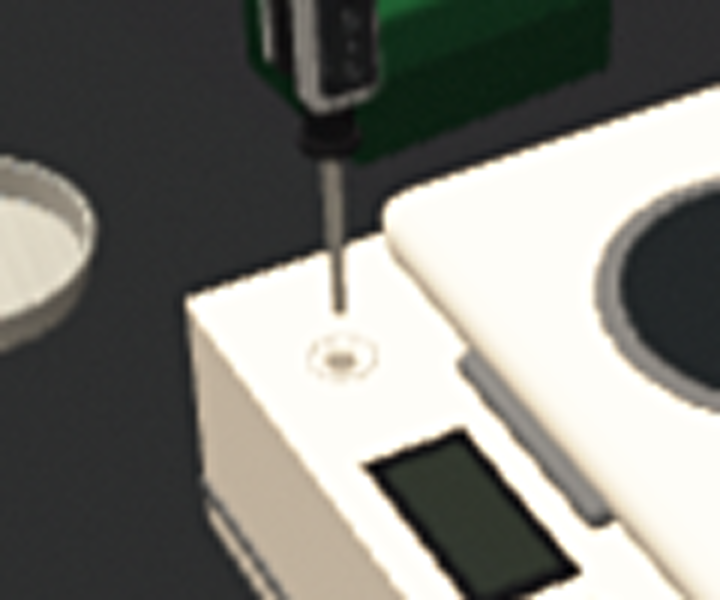

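```bash
python3 - <<'E'
from h import *
from workcell import imaging
S=imaging.calibration("side");W=imaging.calibration("wrist")
h=onz(S,(276.7,229.6),.105);print("hole by side",h)
x,y=.4786,.0581
for n,c in(("S",S),("W",W)):
    print(n,"tip,flange,hole(=tcp xy), +1mm x,+1mm y",np.round(proj(c,[[x,y,.1203],[x,y,.1823],[x,y,.105],[x+.001,y,.1203],[x,y+.001,.1203]]),1).tolist())
E
```

```text
hole by side [0.47840076 0.05655379 0.105     ]
S tip,flange,hole(=tcp xy), +1mm x,+1mm y [[275.9, 222.5], [274.2, 193.6], [276.2, 229.1], [276.3, 222.2], [275.5, 222.2]]
W tip,flange,hole(=tcp xy), +1mm x,+1mm y [[320.5, 246.6], [320.1, 285.6], [320.5, 239.7], [320.7, 247.9], [321.8, 246.3]]
```

Wrist crop: hole ring centred (321.7,241), rod tip (322.4,247); side crop: tip (276.8,221.7), hole (276.8,229.6). Both agree to within about 1–2 mm; lower to just above the deck and look again.

Emit:
apply_moves --rows "0 -0.03 0.4 0 0 0 0; 0 -0.06 0.8 0 0 0 0; 0 -0.06 1.2 0 0 0 0; 0 -0.06 1.2 0 0 0 0; 0 -0.06 1.2 0 0 0 0; 0 -0.06 1.2 0 0 0 0; 0 -0.06 1.2 0 0 0 0; 0 -0.06 1.2 0 0 0 0"

```text
clock: 15.7
tcp_pos: [0.4783, 0.0576, 0.265]
tcp_rot: [0.312, 3.126, 0.0]
wrist_force: [-0.4, -0.2, -1.0]
grip_width: 0.143
```

```bash
python3 - <<'E'
from h import *
from workcell import imaging
for n in ("wrist","side"):
    im=imaging.grab_frame(n);cv2.imwrite(f"pics/{n}9.png",im[...,::-1])
    if n=="side": 
        cv2.imwrite("pics/z9s.png",cv2.resize(im[190:250,240:320,::-1],None,fx=9,fy=9,interpolation=cv2.INTER_CUBIC))
    else: cv2.imwrite("pics/z9w.png",cv2.resize(im[220:300,280:370,::-1],None,fx=7,fy=7,interpolation=cv2.INTER_CUBIC))
mv([.4786,.0575,.265],-.199)
E
```

```text
clock 15.8 tcp [0.4783 0.0576 0.2649] yaw -0.199 zax [ 0.  0. -1.] F [-0.3 -0.2  0.5] g 0.143 q [-0.05  0.15 -0.26  1.16  0.    0.15]
shift cm [-0.03 -0.   -0.01] turn deg [ 0.  0. -0.] dist 0.032733891127106396
```

View pics/z9w.png

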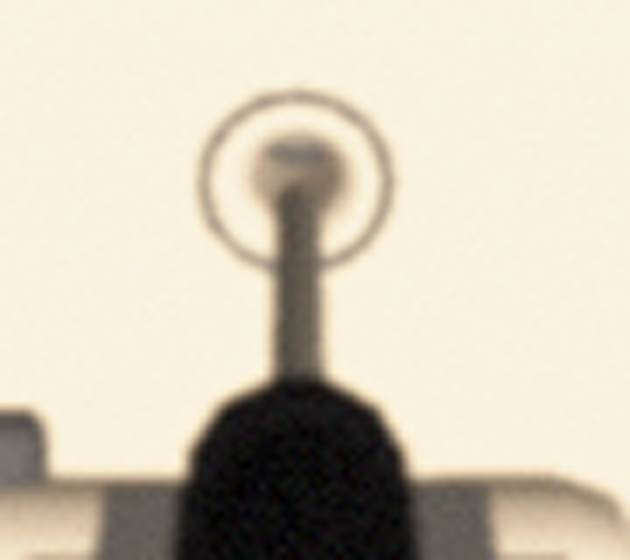

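View pics/z9s.png

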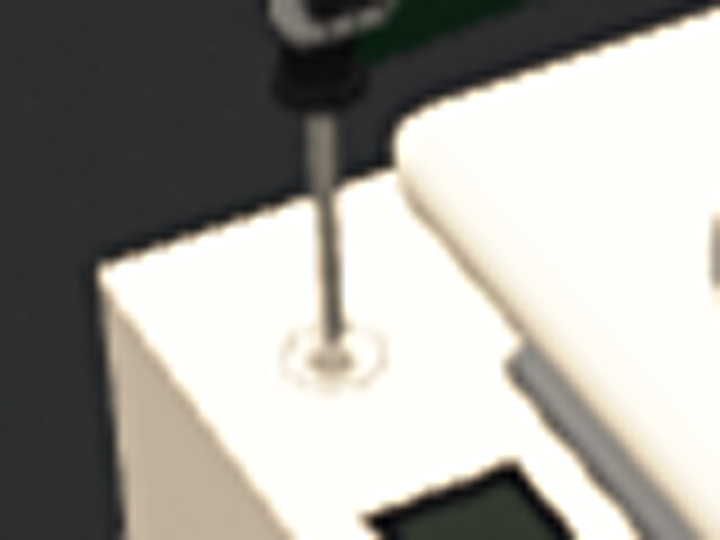

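Aligned: tip (298,187) over ring centre (296,180) in the wrist crop. Enter the hole.

Emit:
apply_moves --rows "0 0 0.3 0 0 0 0; 0 0 0.6 0 0 0 0; 0 0 1 0 0 0 0; 0 0 1.5 0 0 0 0; 0 0 2 0 0 0 0; 0 0 2.5 0 0 0 0; 0 0 2.9 0 0 0 0; 0 0 2.9 0 0 0 0" --force 80

```text
clock: 16.8
tcp_pos: [0.4781, 0.0576, 0.2355]
tcp_rot: [-0.312, -3.125, -0.0]
wrist_force: [-1.0, 0.2, -1.0]
grip_width: 0.14
```

```bash
python3 - <<'E'
from h import *
from workcell import imaging
mv([.4786,.0575,.2237],-.199)
E
```

```text
clock 16.8 tcp [0.4781 0.0576 0.2355] yaw -0.199 zax [-0.001  0.    -1.   ] F [-1.   0.2 -1. ] g 0.14 q [-0.05  0.17 -0.31  1.09  0.    0.15]
shift cm [-0.05 -0.    1.18] turn deg [-0.   -0.04 -0.  ] dist 1.1824258169751478
```

Inside the hole with no contact force. Press gradually.

Emit:
apply_moves --rows "0 0 0.2 0 0 0 0; 0 0 0.4 0 0 0 0; 0 0 0.6 0 0 0 0; 0 0 0.7 0 0 0 0; 0 0 0.8 0 0 0 0; 0 0 0.9 0 0 0 0; 0 0 0.9 0 0 0 0; 0 0 0.9 0 0 0 0"

```text
clock: 17.8
tcp_pos: [0.4784, 0.0576, 0.227]
tcp_rot: [0.312, 3.126, 0.0]
wrist_force: [0.5, 0.4, 2.8]
grip_width: 0.137
```

```bash
python3 - <<'E'
from h import *
mv([.4786,.0575,.2237],-.199)
E
```

```text
clock 17.8 tcp [0.4784 0.0576 0.227 ] yaw -0.199 zax [ 0.  0. -1.] F [0.5 0.4 2.8] g 0.137 q [-0.05  0.17 -0.33  1.07  0.    0.15]
shift cm [-0.02 -0.    0.33] turn deg [ 0.01  0.02 -0.  ] dist 0.33280756551206736
```

Emit:
apply_moves --rows "0 0 0.1 0 0 0 0; 0 0 0.2 0 0 0 0; 0 0 0.3 0 0 0 0; 0 0 0.35 0 0 0 0; 0 0 0.4 0 0 0 0; 0 0 0.4 0 0 0 0; 0 0 0.4 0 0 0 0; 0 0 0.4 0 0 0 0"

```text
clock: 18.8
tcp_pos: [0.4783, 0.0576, 0.223]
tcp_rot: [0.312, 3.126, 0.0]
wrist_force: [1.1, 0.2, 3.5]
grip_width: 0.141
```

```bash
python3 - <<'E'
from h import *
mv([.4786,.0575,.2237],-.199)
E
```

```text
clock 18.8 tcp [0.4783 0.0576 0.223 ] yaw -0.199 zax [ 0.  0. -1.] F [1.1 0.2 3.5] g 0.141 q [-0.05  0.18 -0.34  1.06  0.    0.15]
shift cm [-0.03 -0.   -0.07] turn deg [0.   0.01 0.  ] dist 0.07924858378798605
```

Emit:
apply_moves --rows "0 0 0.05 0 0 0 0; 0 0 0.1 0 0 0 0; 0 0 0.15 0 0 0 0; 0 0 0.2 0 0 0 0; 0 0 0.25 0 0 0 0; 0 0 0.3 0 0 0 0; 0 0 0.3 0 0 0 0; 0 0 0.3 0 0 0 0"

```text
clock: 19.8
tcp_pos: [0.479, 0.0575, 0.2219]
tcp_rot: [0.312, 3.123, 0.0]
wrist_force: [-2.2, -0.0, 17.2]
grip_width: 0.142
```

```bash
python3 - <<'E'
from h import *
from workcell import imaging
im=imaging.grab_frame("side");cv2.imwrite("pics/s10.png",im[...,::-1])
cv2.imwrite("pics/z10s.png",cv2.resize(im[160:350,230:450,::-1],None,fx=3.5,fy=3.5,interpolation=cv2.INTER_CUBIC))
mv([.4786,.0575,.2237],-.199)
E
```

```text
clock 19.85 tcp [0.479  0.0575 0.2219] yaw -0.1989 zax [ 0.003 -0.    -1.   ] F [-2.4 -0.1 16.2] g 0.138 q [-0.05  0.18 -0.34  1.05 -0.    0.15]
shift cm [ 0.03 -0.01 -0.18] turn deg [0.02 0.17 0.01] dist 0.18468785422631323
```

View pics/z10s.png

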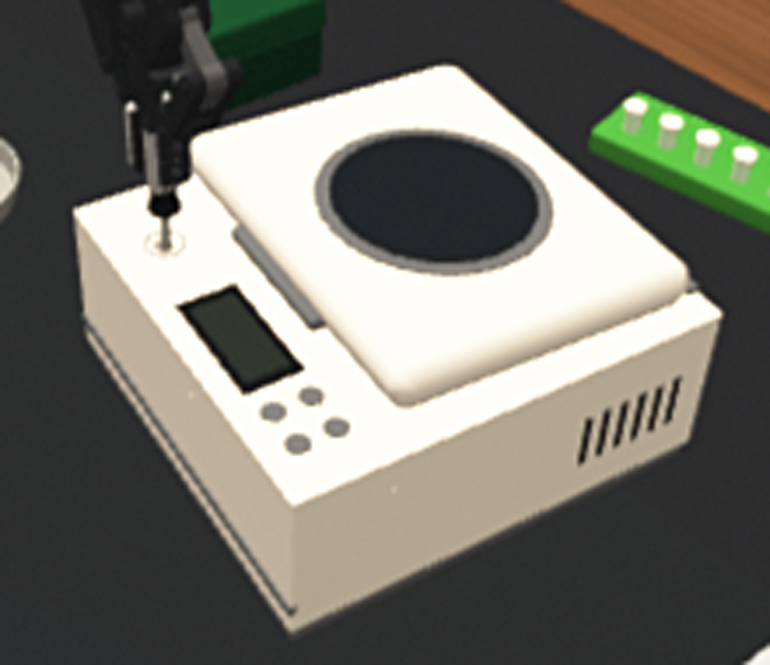

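Emit:
apply_moves --rows "0 0 0 0 0 0 0; 0 0 0 0 0 0 0; 0 0 0 0 0 0 0; 0 0 0 0 0 0 0; 0 0 0 0 0 0 0; 0 0 0 0 0 0 0; 0 0 0 0 0 0 0; 0 0 0 0 0 0 0"

```text
clock: 20.85
tcp_pos: [0.479, 0.0575, 0.2219]
tcp_rot: [0.312, 3.123, 0.0]
wrist_force: [-2.4, -0.2, 16.9]
grip_width: 0.141
```

```bash
python3 - <<'E'
from h import *
from workcell import imaging
im=imaging.grab_frame("side")[...,::-1];cv2.imwrite("pics/s11.png",im)
a=cv2.imread("pics/side9.png")
f=lambda i:cv2.resize(i[190:310,260:400],None,fx=2.8,fy=4,interpolation=cv2.INTER_CUBIC)
cv2.imwrite("pics/z11.png",np.hstack([f(a),f(im)]))
mv([.4786,.0575,.2237],-.199)
t=imaging.grab_frame("top")[...,::-1];cv2.imwrite("pics/t11.png",t)
w=imaging.grab_frame("wrist")[...,::-1];cv2.imwrite("pics/w11.png",w)
E
```

```text
clock 20.9 tcp [0.479  0.0575 0.2219] yaw -0.199 zax [ 0.003 -0.    -1.   ] F [-2.3 -0.5 16.1] g 0.14 q [-0.05  0.18 -0.34  1.05 -0.    0.15]
shift cm [ 0.04 -0.01 -0.18] turn deg [0.02 0.18 0.  ] dist 0.18238134523844
```

View pics/z11.png

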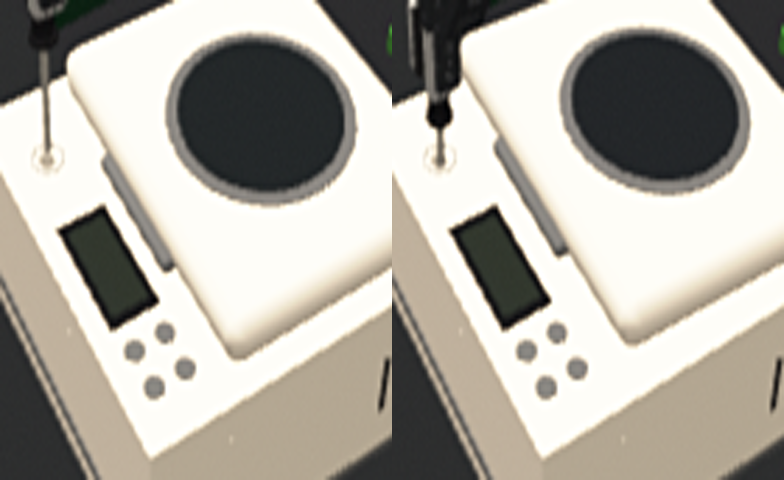

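View pics/s11.png

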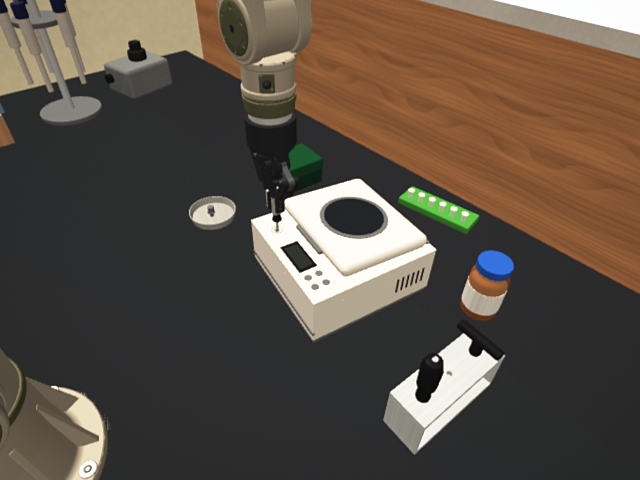

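View pics/w11.png

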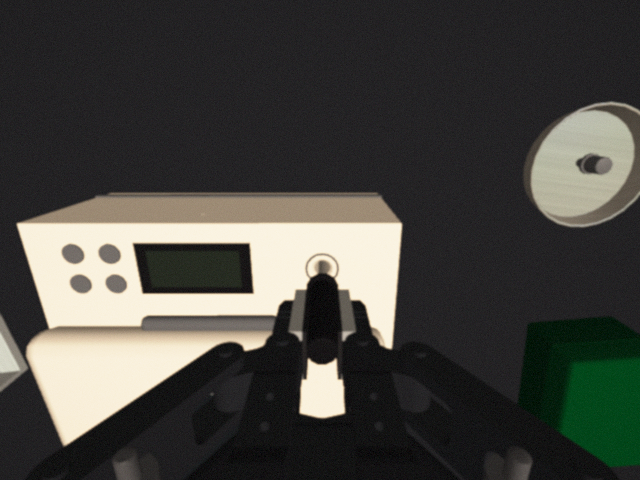

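Compared with the picture taken before pressing, the lid's front corner has risen about 3.7 px (≈8 mm) in the side view. The push holds steady at about 16 N, the plug is in the dish, and the other tools, tip box and bottle are where they were. Handing in.

```bash
python3 - <<'E'
from workcell import manip,readout
print(manip.finish_job()); s=readout.read_state();print(s["clock"],s["tcp_pos"],s["wrist_force"],s["grip_width"])
E
```

```text
the job is handed in; nothing more can be done
None
the job is handed in; nothing more can be done
```

The lock plunger is pressed fully down and the gripper is still holding the release pin on it, so you can lift the lid. I handed the job in at about 21 s.

- **Plug:** I drew it straight up out of the hole and set it in the steel dish. It is standing upright on its stem there, not lying on its side.
- **Pin:** I took it from the middle rack hole, lowered it through the release hole without touching the sides, and pressed until it hit the stop.

**Last checks**
- **Push:** it held steady at about 16 N for over a second. While the plunger was still moving it read about 3 N.
- **Lid:** its front has risen about 3.7 px in the side view, roughly the 8 mm expected with the plunger fully down.
- **Other items:** the T-key, driver, tip box and bottle look unmoved in the side view.
- **One mismatch:** the stop came about 1.8 mm lower than I calculated. That could be a small slip of the pin in the grip, or arm and contact give. The lid rise and the sharp jump in force both point to the plunger being at its stop.

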